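# Set a bisque jar under the ratchet hold-down for painting

## Task

Set the lidded jar up under the hold-down stand for painting. Pull the arm up by its knob, letting the catch click over the teeth, until it hangs on its catch with the foot clear above the height of the jar's lid; push the loading slide with the jar fully home; then squeeze the trigger against the knob and ease the arm down until its rubber foot rests on the lid with the arm's weight, and let go. Do not press the trigger before the jar is home, be gentle with the fragile jar, and leave the other things alone.

Things in the scene. Friction and masses are not known exactly. Their poses are not given: they have to be found in the camera images.
- stand: hold-down stand, fixed: grey base 130x220, 14 thick, with a loading slide and a 24 mm square column (top at 251) with saw teeth on its -y face. Origin on the table straight below the foot. Its x: the way the slide is pushed home, away from the robot; z up. Column's axis at y=+125; the arm reaches from it toward -y over the slide (y=0) and ends at y=-132; it covers only x=-12..12 (foot -17..17)
- seat (a point): fixed point of the stand at (0,0,20): where the middle of the jar's underside is when the slide is home, straight below the foot
- jar: white unglazed (bisque) jar with a knobbed lid (one piece), 57 across, 70 high, 0.09 to 0.14 kg, fragile: nothing may press on it with more than 12 N. Stands loose on the slide in a ring 5 high with 2 mm play all round; its top is 90 above the table. Origin under its centre
- slide (a joint): loading slide, an aluminium plate carrying the ring: 0 = pulled out toward the robot (start), 0.070 m = home against its stop. Moves along the stand's +x with about 1.5 N of friction and stays where it is left
- slide_post (a point): top centre of the slide's upright black finger post, 16 in diameter, its top 55 above the table; the plate's top is at 19, a 22 mm collar at the post's foot reaches 23. The post stands 70 in front of the jar's middle, on y=0 of the stand
- hold_arm (a joint): height of the arm on the column, m: 0 = lowest tooth, up is more, upper stop 0.113. It hangs on teeth every 0.012 up to 0.108, held only by the catch, which clicks over the teeth by itself when the arm is pulled up (pull 6 to 20 N). Starts on one of the lowest three teeth. Arm with its parts 0.54 kg, sliding friction 0.8 N. At 0.072 or more the foot always clears the jar
- foot_axis (a point): point of the arm's underside on the foot's axis, 76 + joint hold_arm above the table; bar 24 wide, 22 high. The foot hangs below: a cup with a rubber pad 30 across that yields 1 mm per 1.5 N, 6 mm at most. Its screw stem was left somewhere by the last user: pad 18 to 42 below this point, not measured, so it meets the jar at joint hold_arm 0.032 to 0.056
- lift_knob (a point): centre of the arm's fixed upright black knob, 24 in diameter, 34 high, on the arm's top near its free end: y=-110 in the stand's frame; 17 above the arm's top face, 17 below the knob's top
- catch (a joint): sprung catch bolt in the arm: 0 = sprung out into the teeth, 0.009 m = trigger fully squeezed; from about 0.006 the arm is free to go down. The trigger needs 3 N at 0 and 6 N at 0.009, and springs back when let go
- trigger (a point): centre of the trigger's inner face, looking to the stand's +y. Upright steel plate 30 wide (x), 8 thick, 34 high on the arm's top, between foot and knob, level with the knob. Inner face at y=-66 at rest; squeezed it moves 9 toward the knob, to y=-75. The knob's outer side stays at y=-122 and does not give: the grip over both along y is 56 at rest, 47 squeezed
- bisque_cat: small white bisque cat, 40x42x73, standing left of the column; origin under its centre (bystander)
- bisque_rabbit: small white bisque rabbit with upright ears, 36x38x79, standing left of the slide; origin under its centre (bystander)
- test_tile_0: square test tile, 58x58x8, lying right of the slide; origin under its centre (bystander)
- test_tile_1: square test tile, 58x58x8, lying right of the stand's base; origin under its centre (bystander)
- water_pot_1: water pot with a thick ring lid, 76 across, 73 high, to the right; origin under its centre (bystander)
Things that resemble listed ones, but are neither listed nor needed, are in the scene too. Leave any orange or yellow look-alike of the jar alone.

How it is judged:
By the outcome, as a careful person would: the job done as asked, in the order asked, and still so for the second after the job is handed in, with the robot touching nothing.
It also fails if it takes over 59 s, if anything falls off the work surface, if the arm or the gripper's body presses on something with over 40 N, if the wrist force passes 120 N, or if a joint passes its speed limit or range.

## Robot

A 6-joint arm with a two-finger parallel gripper is mounted at the origin on a cart in front of the work surface, level with it; the furniture and walls round the work are solid. World frame = base frame: x ahead of the robot, y to its left, z up, the work surface at z = 0. Lengths are in m, angles in rad, forces in N, time in s.
With the tool pointing down it reaches from about 0.15 to 0.775 m from the base axis. Payload 6.1 kg.
Tool frame: the origin (TCP) lies midway between the tips of the shut fingers; the grasp point (between the pads) lies behind it (grip_point_offset is the z of the grasp point in the tool frame, in m); z points along the fingers, y is the line along which they close (so a half turn about z gives the same grasp; the last joint's range is limited). The gripper opens to 85 mm and grips with 20 to 120 N. Pads are 22 mm wide; open, the fingers measure 114 mm over their backs; the gripper's body (76 mm by 85 mm) begins 54 mm behind the grasp point. The pads swing forward as they close: fully open they stand 13 mm farther back than shut.
Start: joints at [0, 0.126, -0.04, 1.405, 0, 1.571], TCP at [0.525, -0, 0.231] pointing down, gripper open.
Joint ranges: [-2.72, 2.72], [-0.95, 1.95], [-1.27, 1.35], [-1.78, 2.02], [-1.46, 1.47], [-3.14, 3.14]. Speed limits (rad/s): [2.39, 2.39, 3.01, 3.14, 3.14, 3.14].

## Interface

Orientations are given as a unit quaternion [x, y, z, w].
In Python, from station import * gives the robot as it stands.
- The arm moves only by the tool move_arm, never from a script. Its argument "rows" is a list of rows, each an object with "jaw": the closure, from -1 (fully open) to 1 (shut); "delta_pos": the shift along the tool's x, y, z in units of 25 mm (1.0 is 25 mm), a list of three; "turn": the turn, a rotation vector about the tool's x, y, z in units of 6 degrees (1.0 is 6 degrees), a list of three. In form: [{"jaw": jaw, "delta_pos": [dx, dy, dz], "turn": [ax, ay, az]}, ...]. A call has 1 to 10 rows; each row shifts and turns the commanded pose from where the row before left it, along the tool's axes as they then stand; what a row does not reach is not made up. A row lasts 1/12 s, in which the tool goes at most 41.7 mm and 7.16 degrees, less where a joint would pass 70% of its speed; a pose out of reach is approached as far as the arm can. A call is refused whole if a number of a shift passes 1 or a number of a turn 1, either way. A call with a gripper value outside its range is refused whole. The fingers move at their own pace and stop on an object; "grip_force" is the grip in N (left out, the last holds). Time passes only in rows, so rows that do not move let the fingers close. It gives the time, the measured TCP pose, the force, the opening and the grip force at its end, in the units of the state.
- state(): the state, without advancing time (a new reading comes with each control period).
- read_camera(name): name is "scene" or "side" or "wrist"; returns the picture (400x640x3 uint8, red, green, blue); there is no depth.
- calibration(name): a dict with "K" (3x3 intrinsics, pixels), "R" (3x3) and "t" (3): a world point X has camera coordinates R X + t. Camera axes: x right, y down, z forward; pixel columns grow to the right and rows downward; lengths in m; the calibration is good to about 2 mm. A picture is of the moment at which its call begins: read the wrist's pose just before it. calibration takes no time and is no camera call; for the wrist camera it gives the pose at the moment of the call.
- sign_off(): hands the job in; it is judged then, once.
Trained networks look in the newest picture that a camera, given by its name, has taken for a name from the list of things; names that differ only in an ending like _2 or _b are one class to them, and where a whole thing is asked for, a point or a joint stands for the part that bears it (a point fixed in the world has none). Each returns a list of dicts, best first, with "confidence" (0 to 1); they miss things now and then, are a little off and sometimes report something else, mostly with a low value. They report only what shows in the picture. A call takes as long as a camera call. They do not tell look-alikes from the thing itself.
- recognise(camera, name): "pixel" ([row, column] in pixels, amid what is visible of it).
- regions_of(camera, name): "region" (400x640 bool, what is visible of it) and "pixel" ([row, column] in pixels, amid what is visible of it).
The state is a dict: "time_s": time; "qpos": joint angles; "joint_vel": joint speeds; "joint_efforts": joint torques, N m; "eef_pos": TCP position; "tcp_rot": TCP orientation; "ft_force": force on the tool from outside, world axes, zero at the start; "ft_torque": the same for the moment, N m; "gripper_width": finger opening in m; "gripper_force": force on a finger pad.
Only numpy, scipy, OpenCV 4.12 (cv2) and the standard library are available. Lean on these libraries where they do the work, as an engineer would, in place of code of your own. Each camera call takes 0.05 s, during which the arm holds its last target. There are 200 camera calls.

## Working session

There is one attempt and no reset: what is moved stays moved. The work goes in short steps, Python scripts to look and compute and a tool call to move; the robot and the scene stay as the last step left them, time stands still between calls to the robot, and variables do not carry over. Pictures are saved under pics/ and viewed, at most 10 in all, crops included, and the job is handed in when it is done.

Besides the shell and the picture viewer there is one more tool, called after "Request:" as name(argument=value, ...), one argument or row to a line, values as JSON. move_arm: Moves the arm, as the interface text tells. Its arguments: {"type":"object","properties":{"rows":{"type":"array"},"grip_force":{"type":"number"}},"required":["rows"]}

```bash
mkdir -p pics; ls; cat > h.py <<'E'
from station import *
import numpy as np, cv2
def snap(n,f):
    im=read_camera(n); cv2.imwrite('pics/'+f,im[:,:,::-1]); return im
E
python3 - <<'E'
from h import *
for c in ['scene','side']:
    snap(c,c+'0.png'); k=calibration(c); print(c,k)
    for n in ['jar','slide_post','lift_knob','trigger','stand','foot_axis','bisque_cat','bisque_rabbit','water_pot_1','test_tile_0']:
        print(n,[([int(v) for v in d['pixel']],round(d['confidence'],2)) for d in recognise(c,n)][:3])
print(state())
E
```

```text
pics
scene {'K': array([[481.52840053,   0.        , 320.81921335],
       [  0.        , 481.52840053, 204.11564539],
       [  0.        ,   0.        ,   1.        ]]), 'R': array([[-0.75445938, -0.65622223, -0.0127838 ],
       [-0.24273011,  0.29705753, -0.92349278],
       [ 0.60981402, -0.69363478, -0.38340274]]), 't': array([0.56525635, 0.13378098, 0.99537085])}
jar [([285, 333], 0.84), ([242, 393], 0.66), ([230, 341], 0.64)]
slide_post [([249, 357], 0.88)]
lift_knob [([203, 313], 0.92)]
trigger [([181, 336], 0.7)]
stand [([226, 299], 0.77), ([246, 356], 0.64)]
foot_axis [([205, 314], 0.57)]
bisque_cat [([257, 239], 0.86)]
bisque_rabbit [([261, 320], 0.53)]
water_pot_1 [([203, 408], 0.88)]
test_tile_0 [([239, 394], 0.7), ([228, 365], 0.67)]
side {'K': array([[362.15088896,   0.        , 323.32202097],
       [  0.        , 362.15088896, 201.71319356],
       [  0.        ,   0.        ,   1.        ]]), 'R': array([[-0.9646525 , -0.26263884,  0.02159627],
       [-0.13884066,  0.43687149, -0.88874438],
       [ 0.22398399, -0.86032793, -0.45789413]]), 't': array([0.54585211, 
[... 447 characters left out ...]
, 'qpos': array([-2.39226969e-05,  1.25791933e-01, -3.95770931e-02,  1.40540920e+00,
       -3.03595447e-05,  1.57078619e+00]), 'joint_vel': array([0.0001119 , 0.00071401, 0.00144989, 0.00054335, 0.00156533,
       0.00075295]), 'joint_efforts': array([ 1.88778031e-03, -4.35718918e+01,  3.53093934e+01,  1.34179067e-03,
        2.16476851e-04, -7.93433884e-06]), 'eef_pos': array([ 5.24989299e-01, -2.15304053e-05,  2.31309262e-01]), 'tcp_rot': array([ 7.07111656e-01,  7.07101906e-01, -4.33334178e-06,  1.71343161e-05]), 'ft_force': array([-0.21466448,  0.43104947, -0.30835817]), 'ft_torque': array([0.01812478, 0.02722228, 0.00875578]), 'gripper_force': 0.0, 'gripper_width': 0.08529936945894614}
```

```bash
python3 - <<'E'
import cv2
a=cv2.imread('pics/scene0.png')[130:330,180:480]; cv2.imwrite('pics/a.png',cv2.resize(a,(800,533),interpolation=2))
a=cv2.imread('pics/side0.png')[130:330,200:460]; cv2.imwrite('pics/b.png',cv2.resize(a,(780,600),interpolation=2))
E
```

```text
(no output)
```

View pics/a.png

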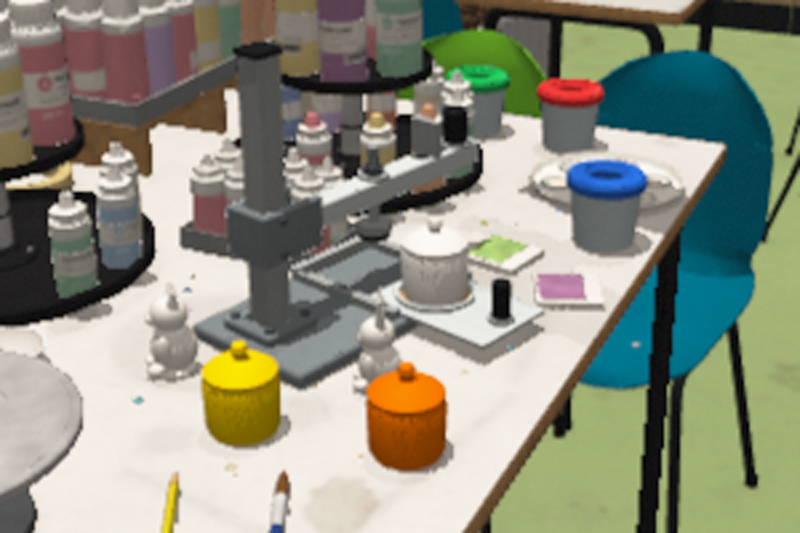

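View pics/b.png

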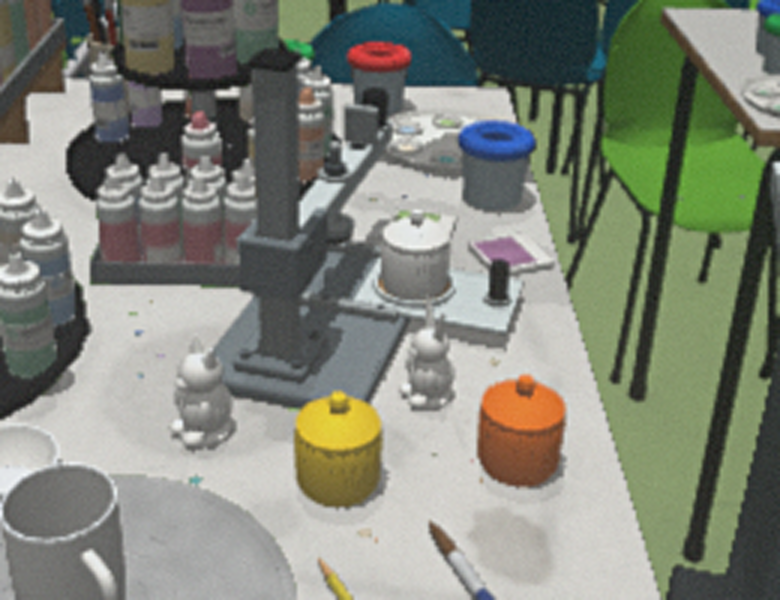

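The stand, the white jar on its slide, the black post, the knob and the trigger show in both views. In the scene crop the post top is at (501,284), the lid knob at (434,222), the lift knob top at (456,107) and the column top at (257,48). In the side crop they are at (498,264), (418,213), (375,92) and (273,55).

```bash
python3 - <<'E'
from h import *
from scipy.optimize import least_squares
P={'post':((501,284),(498,263),lambda h:(-.14,0,.055)),'jar':((434,222),(418,213),lambda h:(-.07,0,.09)),
'knob':((456,108),(375,91),lambda h:(0,-.11,.132+h)),'col':((257,48),(273,55),lambda h:(0,.125,.251))}
C=[calibration(c) for c in ('scene','side')]
def px(p,i): return (180+p[0]/2.6667,130+p[1]/2.6667) if i==0 else (200+p[0]/3,130+p[1]/3)
def proj(X,c):
    v=c['K']@(c['R']@X+c['t']); return v[:2]/v[2]
def f(q):
    r=[];cy,s=np.cos(q[2]),np.sin(q[2])
    for n,(a,b,g) in P.items():
        x,y,z=g(q[3]); X=np.array([q[0]+cy*x-s*y,q[1]+s*x+cy*y,z])
        for i,p in enumerate((a,b)): r+=list(proj(X,C[i])-px(p,i))
    return np.array(r)
for y0 in (0,-.4,.4):
    s=least_squares(f,[.6,0,y0,.01],loss='soft_l1'); print(s.x,np.degrees(s.x[2]),s.cost); print(f(s.x).reshape(-1,4).round(1))
for n,(a,b,g) in P.items():
    A=[cv2.triangulatePoints(*[c['K']@np.c_[c['R'],c['t']] for c in C],np.array(px(a,0)),np.array(px(b,1)))][0]; print(n,(A[:3]/A[3]).ravel().round(4))
q=s.x
E
```

```text
[ 0.52713304  0.25773146 -0.03646185  0.01096536] -2.0891099734156677 2.860895555860829
[[-0.3 -1.   1.1  0.4]
 [ 0.1 -1.4  0.1 -0.5]
 [-0.3 -0.2  0.4  0.3]
 [-0.9 -0.9  0.3  0.4]]
[ 0.52713304  0.25773146 -0.03646185  0.01096536] -2.08911010878259 2.8608955558609512
[[-0.3 -1.   1.1  0.4]
 [ 0.1 -1.4  0.1 -0.5]
 [-0.3 -0.2  0.4  0.3]
 [-0.9 -0.9  0.3  0.4]]
[ 0.52713304  0.25773146 -0.03646184  0.01096536] -2.0891098104252404 2.860895555860825
[[-0.3 -1.   1.1  0.4]
 [ 0.1 -1.4  0.1 -0.5]
 [-0.3 -0.2  0.4  0.3]
 [-0.9 -0.9  0.3  0.4]]
post [0.3908 0.2564 0.0501]
jar [0.4574 0.26   0.0872]
knob [0.5254 0.1435 0.1412]
col [0.5343 0.3777 0.2485]
```

Request:
move_arm(
  rows=[
    {"jaw": -1, "delta_pos": [0.7, 0, 0], "turn": [0, 0, 0]},
    {"jaw": -1, "delta_pos": [1, 0, 0], "turn": [0, 0, 0]},
    {"jaw": -1, "delta_pos": [1, 0, 0], "turn": [0, 0, 0]},
    {"jaw": -1, "delta_pos": [1, 0, 0], "turn": [0, 0, 0]},
    {"jaw": -1, "delta_pos": [0.7, 0, 0], "turn": [0, 0, 0]},
    {"jaw": -1, "delta_pos": [0, 0, 0], "turn": [0, 0, 0]},
    {"jaw": -1, "delta_pos": [0, 0, 0], "turn": [0, 0, 0]},
  ],
)

```text
time_s: 1.68
eef_pos: [0.5249, 0.1106, 0.2312]
tcp_rot: [0.706, 0.708, -0.0, 0.0]
ft_force: [-0.7, -0.2, -0.6]
gripper_width: 0.0853
gripper_force: 0.0
```

```bash
python3 - <<'E'
from h import *
s=state();print(s['eef_pos'],s['time_s'])
c=calibration('wrist'); im=snap('wrist','w1.png'); print(c)
np.savez('w1.npz',**c)
q=[.527,.258,-.0365]; cy,sn=np.cos(q[2]),np.sin(q[2])
for n,p in dict(post=(-.14,0,.055),jar=(-.07,0,.09),knob=(0,-.11,.144),knobb=(0,-.11,.11),trig=(0,-.066,.127),col=(0,.125,.251)).items():
    x,y,z=p; v=c['K']@(c['R']@np.array([q[0]+cy*x-sn*y,q[1]+sn*x+cy*y,z])+c['t']); u=v[:2]/v[2];print(n,u.round(1))
    if abs(u).max()<900: cv2.circle(im,(int(u[0]),int(u[1])),3,(255,0,0),1)
cv2.imwrite('pics/w1a.png',cv2.resize(im[:,:,::-1],(800,500)))
E
```

```text
[0.52488821 0.11062255 0.23118829] 1.6833
{'K': array([[327.69468964,   0.        , 323.71237785],
       [  0.        , 327.69468964, 197.37194348],
       [  0.        ,   0.        ,   1.        ]]), 'R': array([[ 9.99997816e-01,  2.08978898e-03, -3.55704470e-05],
       [ 1.99875927e-03, -9.51185711e-01,  3.08612618e-01],
       [ 6.11101147e-04, -3.08612015e-01, -9.51187810e-01]]), 't': array([-0.52448419,  0.06460628,  0.41301149])}
post [163.4   0.7]
jar [235.1  -7.4]
knob [322.  153.7]
knobb [322.2 146. ]
trig [324.4  88. ]
col [  369.4 -1086.9]
```

View pics/w1a.png

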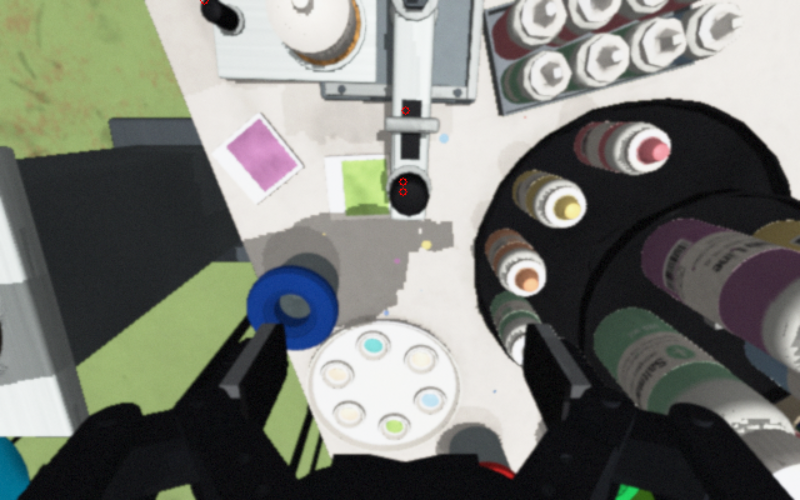

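```bash
python3 -c "
from station import *
print(globals().get('grip_point_offset'), [k for k in globals() if not k.startswith('_')]); print(calibration('wrist').keys())"; ls -a ; ls ~ | head
```

```text
-0.0187 ['read_camera', 'calibration', 'sign_off', 'state', 'recognise', 'regions_of', 'PlanningError', 'grip_point_offset']
dict_keys(['K', 'R', 't'])
.
..
h.py
pics
w1.npz
h.py
pics
w1.npz
```

Request:
move_arm(
  rows=[
    {"jaw": -0.2, "delta_pos": [0.75, 0, 0], "turn": [0, 0, 0]},
    {"jaw": -0.2, "delta_pos": [0.75, 0.04, 0], "turn": [0, 0, 0]},
    {"jaw": -0.2, "delta_pos": [0, 0, 0.5], "turn": [0, 0, 0]},
    {"jaw": -0.2, "delta_pos": [0, 0, 1], "turn": [0, 0, 0]},
    {"jaw": -0.2, "delta_pos": [0, 0, 0.7], "turn": [0, 0, 0]},
    {"jaw": -0.2, "delta_pos": [0, 0, 0], "turn": [0, 0, 0]},
  ],
)

```text
time_s: 2.23
eef_pos: [0.5243, 0.1459, 0.1727]
tcp_rot: [0.708, 0.707, -0.003, -0.001]
ft_force: [-0.2, -0.4, 0.2]
gripper_width: 0.0513
gripper_force: 0.0
```

```bash
python3 - <<'E'
from h import *
im=snap('wrist','w2.png'); snap('side','s2.png'); s=state();print(s['eef_pos'],s['gripper_width'],s['ft_force'])
E
```

```text
[0.52570893 0.14648307 0.17630365] 0.05163699485037106 [ 0.28924655 -0.42434241  0.92726421]
```

View pics/w2.png

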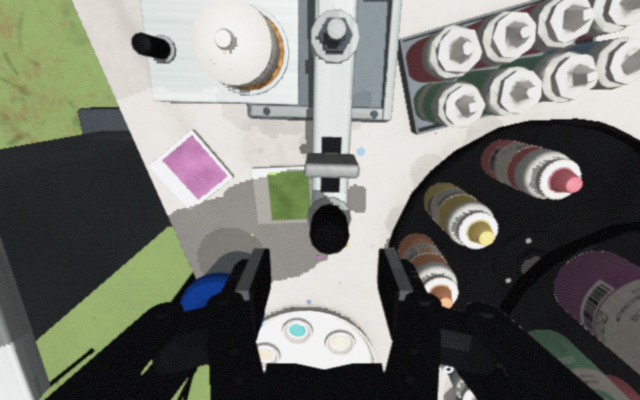

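The knob top is at about (330,236), slightly right of the midline between the fingers. The post top is at (143,42) and the lid knob at (224,40).

```bash
python3 - <<'E'
from h import *
c=calibration('wrist')
def back(u,v,z,c=c):
    d=c['R'].T@np.linalg.inv(c['K'])@np.array([u,v,1]); o=-c['R'].T@c['t']; return (o+d*(z-o[2])/d[2]).round(4)
print(back(330,236,.144),back(143,42,.055),back(224,40,.09),'bar end',back(332,186,.11),back(332,70,.11), back(334,30,.11))
E
```

```text
[0.5287 0.1458 0.144 ] [0.3929 0.2602 0.055 ] [0.462  0.2567 0.09  ] bar end [0.5305 0.1663 0.11  ] [0.53   0.2377 0.11  ] [0.531  0.2591 0.11  ]
```

Request:
move_arm(
  rows=[
    {"jaw": -0.2, "delta_pos": [0.04, 0.04, 0.6], "turn": [0, 0, 0]},
    {"jaw": -0.2, "delta_pos": [0, 0, 0.9], "turn": [0, 0, 0]},
    {"jaw": -0.2, "delta_pos": [0, 0, 0.8], "turn": [0, 0, 0]},
    {"jaw": -0.2, "delta_pos": [0, 0, 0], "turn": [0, 0, 0]},
  ],
)

```text
time_s: 2.67
eef_pos: [0.5259, 0.1476, 0.1168]
tcp_rot: [0.707, 0.707, -0.002, -0.001]
ft_force: [-0.4, 0.0, -0.4]
gripper_width: 0.0514
gripper_force: 0.0
```

Request:
move_arm(
  grip_force=60,
  rows=[
    {"jaw": -0.2, "delta_pos": [0, 0.1, 0], "turn": [0, 0, 0]},
    {"jaw": 0.5, "delta_pos": [0, 0, 0], "turn": [0, 0, 0]},
    {"jaw": 1, "delta_pos": [0, 0, 0], "turn": [0, 0, 0]},
    {"jaw": 1, "delta_pos": [0, 0, 0], "turn": [0, 0, 0]},
    {"jaw": 1, "delta_pos": [0, 0, 0], "turn": [0, 0, 0]},
    {"jaw": 1, "delta_pos": [0, 0, 0], "turn": [0, 0, 0]},
  ],
)

```text
time_s: 3.17
eef_pos: [0.5274, 0.1486, 0.1209]
tcp_rot: [0.707, 0.707, -0.001, -0.001]
ft_force: [-12.6, -0.2, 10.1]
gripper_width: 0.0216
gripper_force: 58.3
```

Request:
move_arm(
  rows=[
    {"jaw": 1, "delta_pos": [0, -0.03, -0.2], "turn": [0, 0, 0]},
    {"jaw": 1, "delta_pos": [0, 0, -0.3], "turn": [0, 0, 0]},
    {"jaw": 1, "delta_pos": [0, 0, -0.3], "turn": [0, 0, 0]},
    {"jaw": 1, "delta_pos": [0, 0, -0.3], "turn": [0, 0, 0]},
    {"jaw": 1, "delta_pos": [0, 0, -0.3], "turn": [0, 0, 0]},
    {"jaw": 1, "delta_pos": [0, 0, -0.3], "turn": [0, 0, 0]},
  ],
)

```text
time_s: 3.67
eef_pos: [0.5273, 0.1486, 0.1611]
tcp_rot: [0.707, 0.707, -0.001, -0.001]
ft_force: [-4.8, 2.0, -17.2]
gripper_width: 0.0215
gripper_force: 60.2
```

Request:
move_arm(
  rows=[
    {"jaw": 1, "delta_pos": [0, 0, -0.3], "turn": [0, 0, 0]},
    {"jaw": 1, "delta_pos": [0, 0, -0.3], "turn": [0, 0, 0]},
    {"jaw": 1, "delta_pos": [0, 0, -0.3], "turn": [0, 0, 0]},
    {"jaw": 1, "delta_pos": [0, 0, -0.3], "turn": [0, 0, 0]},
    {"jaw": 1, "delta_pos": [0, 0, -0.1], "turn": [0, 0, 0]},
    {"jaw": 1, "delta_pos": [0, 0, 0], "turn": [0, 0, 0]},
    {"jaw": 1, "delta_pos": [0, 0, 0], "turn": [0, 0, 0]},
  ],
)

```text
time_s: 4.25
eef_pos: [0.5273, 0.1486, 0.195]
tcp_rot: [0.707, 0.707, -0.001, -0.001]
ft_force: [-8.3, 1.7, -4.1]
gripper_width: 0.0219
gripper_force: 61.5
```

Request:
move_arm(
  rows=[
    {"jaw": 1, "delta_pos": [0, 0, 0.05], "turn": [0, 0, 0]},
    {"jaw": 1, "delta_pos": [0, 0, 0.05], "turn": [0, 0, 0]},
    {"jaw": 1, "delta_pos": [0, 0, 0.03], "turn": [0, 0, 0]},
    {"jaw": 1, "delta_pos": [0, 0, 0], "turn": [0, 0, 0]},
  ],
)

```text
time_s: 4.58
eef_pos: [0.5273, 0.1486, 0.1934]
tcp_rot: [0.707, 0.707, 0.0, -0.0]
ft_force: [-11.4, 1.2, 3.5]
gripper_width: 0.0217
gripper_force: 62.4
```

Request:
move_arm(
  rows=[
    {"jaw": -0.2, "delta_pos": [0, 0, 0], "turn": [0, 0, 0]},
    {"jaw": -0.2, "delta_pos": [0, 0, 0], "turn": [0, 0, 0]},
    {"jaw": -0.2, "delta_pos": [0, 0, 0], "turn": [0, 0, 0]},
    {"jaw": -0.2, "delta_pos": [0, 0, -0.4], "turn": [0, 0, 0]},
    {"jaw": -0.2, "delta_pos": [0, 0, -0.8], "turn": [0, 0, 0]},
    {"jaw": -0.2, "delta_pos": [0, 0, -0.8], "turn": [0, 0, 0]},
    {"jaw": -0.2, "delta_pos": [0, -0.8, 0], "turn": [0, 0, 0]},
    {"jaw": -0.2, "delta_pos": [0, -1, 0], "turn": [0, 0, 0]},
    {"jaw": -0.2, "delta_pos": [0, -1, 0], "turn": [0, 0, 0]},
    {"jaw": -0.2, "delta_pos": [0, -1, 0], "turn": [0, 0, 0]},
  ],
)

```text
time_s: 5.42
eef_pos: [0.4336, 0.1484, 0.2419]
tcp_rot: [0.707, 0.707, 0.001, 0.001]
ft_force: [-0.5, 1.1, 0.6]
gripper_width: 0.0514
gripper_force: 0.0
```

Request:
move_arm(
  rows=[
    {"jaw": 0.5, "delta_pos": [0, -1, 0], "turn": [0, 0, 0]},
    {"jaw": 1, "delta_pos": [0, -1, 0], "turn": [0, 0, 0]},
    {"jaw": 1, "delta_pos": [0, -1, 0], "turn": [0, 0, 0]},
    {"jaw": 1, "delta_pos": [0, 0, 0], "turn": [0, 0, -1]},
    {"jaw": 1, "delta_pos": [0, 0, 0], "turn": [0, 0, -1]},
    {"jaw": 1, "delta_pos": [0, 0, 0], "turn": [0, 0, -1]},
    {"jaw": 1, "delta_pos": [0, 0, 0], "turn": [0, 0, -1]},
    {"jaw": 1, "delta_pos": [0, 0, 0], "turn": [0, 0, -1]},
    {"jaw": 1, "delta_pos": [0, 0, 0], "turn": [0, 0, -1]},
    {"jaw": 1, "delta_pos": [0, 0, 0], "turn": [0, 0, -1]},
  ],
)

```text
time_s: 6.25
eef_pos: [0.3594, 0.1486, 0.2421]
tcp_rot: [0.404, 0.915, 0.001, 0.001]
ft_force: [-0.1, 0.8, 0.2]
gripper_width: 0.0
gripper_force: 0.0
```

Request:
move_arm(
  rows=[
    {"jaw": 1, "delta_pos": [0, 0, 0], "turn": [0, 0, -1]},
    {"jaw": 1, "delta_pos": [0, 0, 0], "turn": [0, 0, -1]},
    {"jaw": 1, "delta_pos": [0, 0, 0], "turn": [0, 0, -1]},
    {"jaw": 1, "delta_pos": [0, 0, 0], "turn": [0, 0, -1]},
    {"jaw": 1, "delta_pos": [0, 0, 0], "turn": [0, 0, -1]},
    {"jaw": 1, "delta_pos": [0, 0, 0], "turn": [0, 0, -1]},
    {"jaw": 1, "delta_pos": [0, 0, 0], "turn": [0, 0, -1]},
    {"jaw": 1, "delta_pos": [0, 0, 0], "turn": [0, 0, -1]},
    {"jaw": 1, "delta_pos": [0, 0, 0], "turn": [0, 0, 0]},
  ],
)

```text
time_s: 7.0
eef_pos: [0.3594, 0.1486, 0.2419]
tcp_rot: [-0.001, 1.0, 0.0, 0.001]
ft_force: [-0.2, -0.1, -0.2]
gripper_width: 0.0
gripper_force: 0.0
```

```bash
python3 - <<'E'
from h import *
s=state(); print(s['eef_pos'],s['tcp_rot'].round(3),s['qpos'].round(2),s['time_s'])
a=snap('side','s3.png')[100:300,200:440]; w=snap('wrist','w3.png'); c=calibration('wrist'); np.savez('w3.npz',**c)
cv2.imwrite('pics/c3.png',np.vstack([cv2.resize(a,(480,400)),])[:,:,::-1])
o=np.hstack([cv2.resize(a,(384,320),interpolation=2),cv2.resize(w,(416,260))[:,:] if 0 else cv2.copyMakeBorder(cv2.resize(w,(416,260)),0,60,0,0,0)])
cv2.imwrite('pics/c3.png',o[:,:,::-1])
E
```

```text
[0.35937696 0.14858078 0.24191965] [-0.001  1.     0.     0.001] [ 0.39 -0.13 -0.27  1.43 -0.    0.39] 7.0
```

View pics/c3.png

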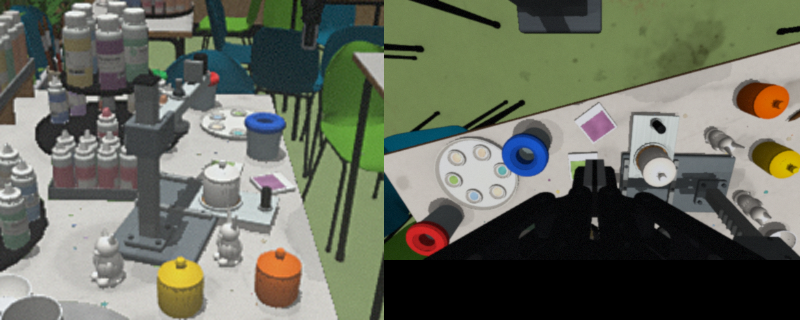

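```bash
python3 - <<'E'
from h import *
c=np.load('w3.npz'); im=cv2.imread('pics/w3.png'); g=im.max(2)
def back(u,v,z):
    d=c['R'].T@np.linalg.inv(c['K'])@np.array([u,v,1]); o=-c['R'].T@c['t']; return (o+d*(z-o[2])/d[2]).round(4)
sub=(g[175:215,400:450]<60).astype('uint8'); n,l,st,ce=cv2.connectedComponentsWithStats(sub); print([(s,(x+[400,175]).round(1)) for s,x in zip(st[1:],ce[1:]) if s[4]>20])
for p in [(424,195),(430,191),(418,197)]: print(p,back(*p,.055))
cv2.imwrite('pics/w3c.png',cv2.resize(im[150:290,360:560],(800,560),interpolation=2))
E
```

```text
[(array([ 12,  10,  21,  20, 270], dtype=int32), array([422.3, 194.5]))]
(424, 195) [0.3841 0.2545 0.055 ]
(430, 191) [0.3797 0.2603 0.055 ]
(418, 197) [0.3863 0.2483 0.055 ]
```

View pics/w3c.png

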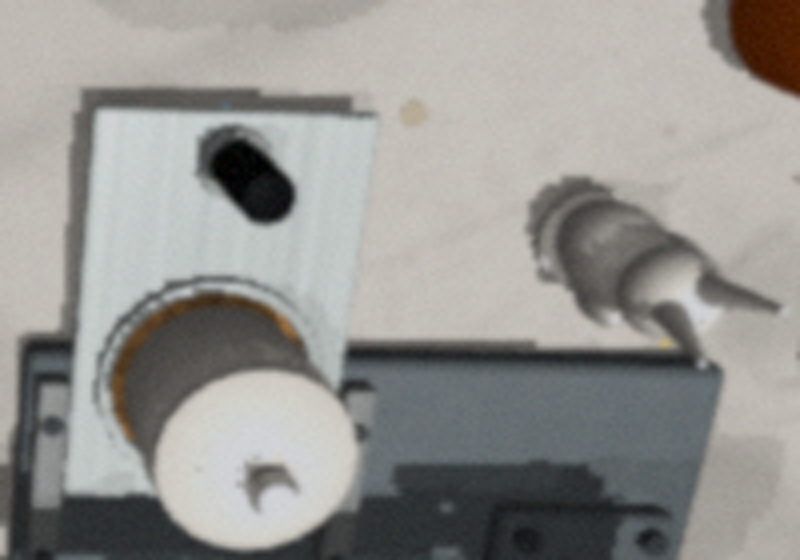

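The post top is at (427,199) in the wrist picture, giving (0.390, 0.258). The rabbit is well clear to the right.

Request:
move_arm(
  rows=[
    {"jaw": 1, "delta_pos": [0, 0.7, 0], "turn": [0, 0, 0]},
    {"jaw": 1, "delta_pos": [0, 1, 0], "turn": [0, 0, 0]},
    {"jaw": 1, "delta_pos": [0, 1, 0], "turn": [0, 0, 0]},
    {"jaw": 1, "delta_pos": [0, 1, 0], "turn": [0, 0, 0]},
    {"jaw": 1, "delta_pos": [0.1, 0.7, 0.5], "turn": [0, 0, 0]},
    {"jaw": 1, "delta_pos": [0, 0, 1], "turn": [0, 0, 0]},
    {"jaw": 1, "delta_pos": [0, 0, 1], "turn": [0, 0, 0]},
    {"jaw": 1, "delta_pos": [0, 0, 1], "turn": [0, 0, 0]},
    {"jaw": 1, "delta_pos": [0, 0, 1], "turn": [0, 0, 0]},
    {"jaw": 1, "delta_pos": [0, 0, 1], "turn": [0, 0, 0]},
  ],
)

```text
time_s: 7.93
eef_pos: [0.3565, 0.2587, 0.1024]
tcp_rot: [0.001, 1.0, 0.0, 0.0]
ft_force: [0.5, -0.2, -0.3]
gripper_width: -0.0
gripper_force: 0.0
```

Request:
move_arm(
  rows=[
    {"jaw": 1, "delta_pos": [0, 0, 1], "turn": [0, 0, 0]},
    {"jaw": 1, "delta_pos": [0, 0, 1], "turn": [0, 0, 0]},
    {"jaw": 1, "delta_pos": [0, 0, 0.6], "turn": [0, 0, 0]},
    {"jaw": 1, "delta_pos": [0, 0, 0.25], "turn": [0, 0, 0]},
    {"jaw": 1, "delta_pos": [0, 0, 0], "turn": [0, 0, 0]},
    {"jaw": 1, "delta_pos": [-0.15, 0, 0], "turn": [0, 0, 0]},
    {"jaw": 1, "delta_pos": [-0.15, 0, 0], "turn": [0, 0, 0]},
    {"jaw": 1, "delta_pos": [-0.15, 0, 0], "turn": [0, 0, 0]},
    {"jaw": 1, "delta_pos": [-0.15, 0, 0], "turn": [0, 0, 0]},
    {"jaw": 1, "delta_pos": [-0.15, 0, 0], "turn": [0, 0, 0]},
  ],
)

```text
time_s: 8.77
eef_pos: [0.3756, 0.2588, 0.0325]
tcp_rot: [0.0, 1.0, 0.0, 0.0]
ft_force: [-1.1, -0.4, 2.8]
gripper_width: -0.0
gripper_force: 0.9
```

Request:
move_arm(
  rows=[
    {"jaw": 1, "delta_pos": [-0.15, 0, 0], "turn": [0, 0, 0]},
    {"jaw": 1, "delta_pos": [-0.2, 0, 0], "turn": [0, 0, 0]},
    {"jaw": 1, "delta_pos": [-0.2, 0, 0], "turn": [0, 0, 0]},
    {"jaw": 1, "delta_pos": [-0.2, 0, 0], "turn": [0, 0, 0]},
    {"jaw": 1, "delta_pos": [-0.2, 0, 0], "turn": [0, 0, 0]},
    {"jaw": 1, "delta_pos": [-0.2, 0, 0], "turn": [0, 0, 0]},
    {"jaw": 1, "delta_pos": [-0.2, 0, 0], "turn": [0, 0, 0]},
    {"jaw": 1, "delta_pos": [-0.2, 0, 0], "turn": [0, 0, 0]},
    {"jaw": 1, "delta_pos": [-0.2, 0, 0], "turn": [0, 0, 0]},
    {"jaw": 1, "delta_pos": [-0.15, 0, 0], "turn": [0, 0, 0]},
  ],
)

```text
time_s: 9.6
eef_pos: [0.423, 0.2584, 0.0316]
tcp_rot: [0.0, 1.0, -0.0, -0.0]
ft_force: [-1.3, -2.0, 0.2]
gripper_width: -0.0003
gripper_force: 0.9
```

Request:
move_arm(
  rows=[
    {"jaw": 1, "delta_pos": [-0.1, 0, 0], "turn": [0, 0, 0]},
    {"jaw": 1, "delta_pos": [-0.08, 0, 0], "turn": [0, 0, 0]},
    {"jaw": 1, "delta_pos": [-0.08, 0, 0], "turn": [0, 0, 0]},
    {"jaw": 1, "delta_pos": [-0.08, 0, 0], "turn": [0, 0, 0]},
  ],
)

```text
time_s: 9.93
eef_pos: [0.431, 0.2585, 0.0317]
tcp_rot: [-0.0, 1.0, -0.0, -0.0]
ft_force: [-1.5, -1.6, -0.3]
gripper_width: -0.0002
gripper_force: 0.9
```

Request:
move_arm(
  rows=[
    {"jaw": 1, "delta_pos": [-0.06, 0, 0], "turn": [0, 0, 0]},
    {"jaw": 1, "delta_pos": [-0.06, 0, 0], "turn": [0, 0, 0]},
    {"jaw": 1, "delta_pos": [-0.06, 0, 0], "turn": [0, 0, 0]},
    {"jaw": 1, "delta_pos": [-0.06, 0, 0], "turn": [0, 0, 0]},
  ],
)

```text
time_s: 10.27
eef_pos: [0.4371, 0.2585, 0.0318]
tcp_rot: [-0.0, 1.0, 0.0, -0.0]
ft_force: [-1.0, -2.0, -0.3]
gripper_width: 0.0
gripper_force: 0.8
```

Request:
move_arm(
  rows=[
    {"jaw": 1, "delta_pos": [-0.05, 0, 0], "turn": [0, 0, 0]},
    {"jaw": 1, "delta_pos": [-0.05, 0, 0], "turn": [0, 0, 0]},
    {"jaw": 1, "delta_pos": [-0.05, 0, 0], "turn": [0, 0, 0]},
  ],
)

```text
time_s: 10.52
eef_pos: [0.4409, 0.2585, 0.0318]
tcp_rot: [0.0, 1.0, 0.0, 0.0]
ft_force: [-2.1, -0.8, -0.6]
gripper_width: 0.0001
gripper_force: 0.8
```

Request:
move_arm(
  rows=[
    {"jaw": 1, "delta_pos": [-0.05, 0, 0], "turn": [0, 0, 0]},
    {"jaw": 1, "delta_pos": [-0.05, 0, 0], "turn": [0, 0, 0]},
    {"jaw": 1, "delta_pos": [-0.05, 0, 0], "turn": [0, 0, 0]},
  ],
)

```text
time_s: 10.77
eef_pos: [0.4416, 0.2584, 0.0317]
tcp_rot: [-0.0, 1.0, 0.0, -0.003]
ft_force: [-16.9, -0.3, 10.7]
gripper_width: 0.0003
gripper_force: 8.2
```

Request:
move_arm(
  rows=[
    {"jaw": 1, "delta_pos": [-0.05, 0, 0], "turn": [0, 0, 0]},
    {"jaw": 1, "delta_pos": [-0.05, 0, 0], "turn": [0, 0, 0]},
  ],
)

```text
time_s: 10.93
eef_pos: [0.4417, 0.2584, 0.0316]
tcp_rot: [-0.001, 1.0, 0.001, -0.005]
ft_force: [-24.6, -1.0, 17.0]
gripper_width: 0.0001
gripper_force: 12.7
```

Request:
move_arm(
  rows=[
    {"jaw": 1, "delta_pos": [0.4, 0, 0], "turn": [0, 0, 0]},
    {"jaw": 1, "delta_pos": [0.8, 0, 0], "turn": [0, 0, 0]},
    {"jaw": 1, "delta_pos": [0, 0, -0.6], "turn": [0, 0, 0]},
    {"jaw": 1, "delta_pos": [0, 0, -1], "turn": [0, 0, 0]},
    {"jaw": 1, "delta_pos": [0, 0, -1], "turn": [0, 0, 0]},
    {"jaw": 1, "delta_pos": [0, 0, -1], "turn": [0, 0, 0]},
    {"jaw": 1, "delta_pos": [0, 0, -1], "turn": [0, 0, 0]},
    {"jaw": 1, "delta_pos": [0, 0, -1], "turn": [0, 0, 0]},
    {"jaw": 1, "delta_pos": [0, 0, -1], "turn": [0, 0, 0]},
    {"jaw": 1, "delta_pos": [0, 0, -1], "turn": [0, 0, 0]},
  ],
)

```text
time_s: 11.77
eef_pos: [0.4175, 0.2589, 0.2236]
tcp_rot: [-0.0, 1.0, 0.001, 0.001]
ft_force: [0.1, 0.8, -0.7]
gripper_width: -0.0001
gripper_force: 0.0
```

Request:
move_arm(
  rows=[
    {"jaw": 1, "delta_pos": [0, 0, -1], "turn": [0, 0, 0]},
    {"jaw": 0, "delta_pos": [0, -0.6, -1], "turn": [0, 0, 0]},
    {"jaw": -1, "delta_pos": [0, -1, 0], "turn": [0, 0, 0]},
    {"jaw": -1, "delta_pos": [0, -1, 0], "turn": [0, 0, 0]},
    {"jaw": -1, "delta_pos": [0, -1, 0], "turn": [0, 0, 0]},
    {"jaw": -1, "delta_pos": [0, -0.36, 0], "turn": [0, 0, 0]},
    {"jaw": -1, "delta_pos": [0, 0, 0], "turn": [0, 0, 0]},
  ],
)

```text
time_s: 12.35
eef_pos: [0.4174, 0.1583, 0.2725]
tcp_rot: [0.001, 1.0, 0.0, 0.001]
ft_force: [0.3, -0.0, 0.3]
gripper_width: 0.072
gripper_force: 0.0
```

```bash
python3 - <<'E'
from h import *
s=state(); print(s['eef_pos'],s['time_s'],s['ft_force'])
a=snap('side','s4.png')[100:300,200:440]; w=snap('wrist','w4.png'); c=calibration('wrist'); np.savez('w4.npz',**c)
o=np.vstack([cv2.resize(a,(480,400),interpolation=2)[:300].copy(),cv2.resize(w,(480,300))])
o=np.hstack([cv2.resize(a,(384,320),interpolation=2)[:320],cv2.copyMakeBorder(cv2.resize(w,(416,260)),0,60,0,0,0)])
cv2.imwrite('pics/c4.png',o[:,:,::-1])
E
```

```text
[0.41744622 0.15834031 0.27245728] 12.35 [ 0.34512388 -0.04209442  0.27828476]
```

View pics/c4.png

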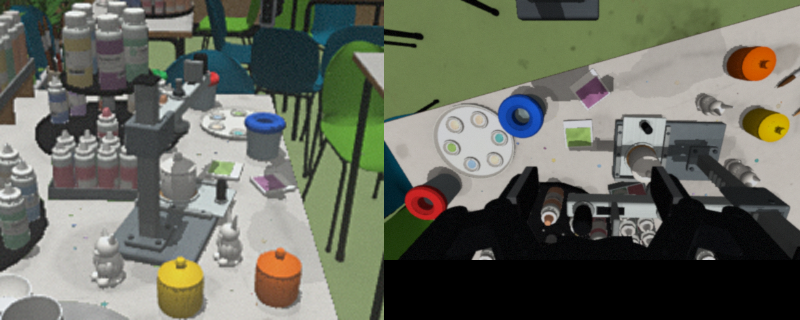

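Request:
move_arm(
  rows=[
    {"jaw": -1, "delta_pos": [-0.8, 0, 0], "turn": [0, 0, 0]},
    {"jaw": -1, "delta_pos": [-1, 0, 0], "turn": [0, 0, 0]},
    {"jaw": -1, "delta_pos": [-1, 0, 0], "turn": [0, 0, 0]},
    {"jaw": -1, "delta_pos": [-1, 0, 0], "turn": [0, 0, 0]},
    {"jaw": -1, "delta_pos": [-0.6, 0.03, 0], "turn": [0, 0, 0]},
    {"jaw": -1, "delta_pos": [0, 0, 0.5], "turn": [0, 0, 0]},
    {"jaw": -1, "delta_pos": [0, 0, 0.5], "turn": [0, 0, 0]},
    {"jaw": -1, "delta_pos": [0, 0, 0], "turn": [0, 0, 0]},
    {"jaw": -1, "delta_pos": [0, 0, 0], "turn": [0, 0, 0]},
  ],
)

```text
time_s: 13.2
eef_pos: [0.5267, 0.1613, 0.246]
tcp_rot: [-0.001, 1.0, -0.0, -0.001]
ft_force: [-0.5, -0.8, 0.3]
gripper_width: 0.0852
gripper_force: 0.0
```

```bash
python3 - <<'E'
from h import *
s=state(); print(s['eef_pos'],s['time_s'],s['ft_force'],s['gripper_width'])
w=snap('wrist','w5.png'); c=calibration('wrist'); np.savez('w5.npz',**c)
cv2.imwrite('pics/c5.png',cv2.resize(w[150:400,160:480],(768,600),interpolation=2)[:,:,::-1])
E
```

```text
[0.52670925 0.16127897 0.24595242] 13.2 [-0.47457704 -0.8059652   0.34657114] 0.08522713753594945
```

View pics/c5.png

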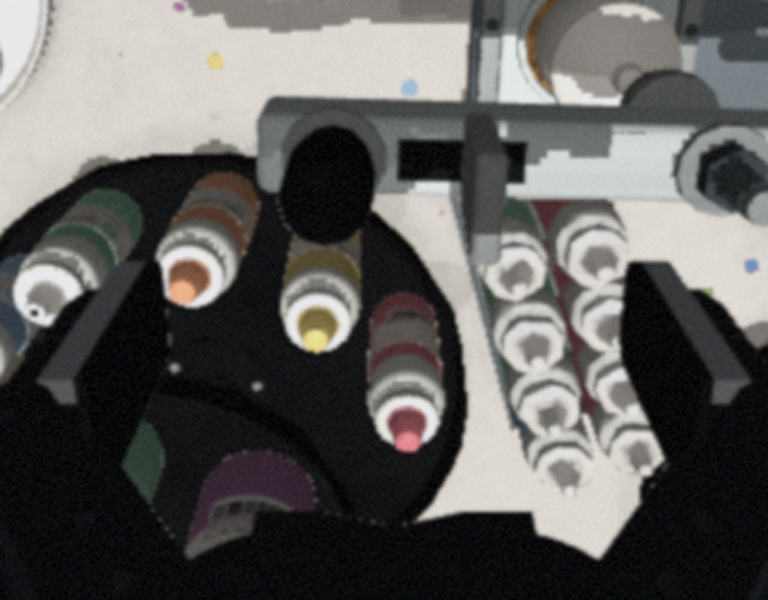

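The knob top is at about (332,195) and the trigger top at (487,230). Both lie between the open fingers.

```bash
python3 - <<'E'
import numpy as np
c=np.load('w5.npz')
def back(u,v,z):
    d=c['R'].T@np.linalg.inv(c['K'])@np.array([160+u/2.4,150+v/2.4,1]); o=-c['R'].T@c['t']; return (o+d*(z-o[2])/d[2]).round(4)
print(back(332,195,.216),back(487,200,.216),back(504,200,.216))
E
```

```text
[0.5235 0.1468 0.216 ] [0.5248 0.1839 0.216 ] [0.5248 0.188  0.216 ]
```

Request:
move_arm(
  rows=[
    {"jaw": -1, "delta_pos": [0, -0.06, 0.5], "turn": [0, 0, 0]},
    {"jaw": -1, "delta_pos": [0, 0, 0.6], "turn": [0, 0, 0]},
    {"jaw": -1, "delta_pos": [0, 0, 0.6], "turn": [0, 0, 0]},
    {"jaw": -1, "delta_pos": [0, 0, 0.4], "turn": [0, 0, 0]},
    {"jaw": -1, "delta_pos": [0, 0, 0.2], "turn": [0, 0, 0]},
    {"jaw": -1, "delta_pos": [0, 0, 0], "turn": [0, 0, 0]},
  ],
)

```text
time_s: 13.75
eef_pos: [0.5266, 0.1589, 0.1888]
tcp_rot: [-0.0, 1.0, -0.0, -0.001]
ft_force: [-0.5, -0.2, -0.1]
gripper_width: 0.085
gripper_force: 0.0
```

Request:
move_arm(
  grip_force=45,
  rows=[
    {"jaw": -1, "delta_pos": [0, 0.05, 0], "turn": [0, 0, 0]},
    {"jaw": 1, "delta_pos": [0, 0, 0], "turn": [0, 0, 0]},
    {"jaw": 1, "delta_pos": [0, 0, 0], "turn": [0, 0, 0]},
    {"jaw": 1, "delta_pos": [0, 0, 0], "turn": [0, 0, 0]},
    {"jaw": 1, "delta_pos": [0, 0, 0], "turn": [0, 0, 0]},
  ],
)

```text
time_s: 14.17
eef_pos: [0.5274, 0.1559, 0.1895]
tcp_rot: [0.001, 1.0, -0.005, 0.001]
ft_force: [1.5, -17.3, -4.6]
gripper_width: 0.0451
gripper_force: 50.7
```

Request:
move_arm(
  rows=[
    {"jaw": 1, "delta_pos": [0, -0.05, 0.05], "turn": [0, 0, 0]},
    {"jaw": 1, "delta_pos": [0, -0.05, 0.1], "turn": [0, 0, 0]},
    {"jaw": 1, "delta_pos": [0, 0, 0.15], "turn": [0, 0, 0]},
    {"jaw": 1, "delta_pos": [0, 0, 0.15], "turn": [0, 0, 0]},
    {"jaw": 1, "delta_pos": [0, 0, 0.15], "turn": [0, 0, 0]},
    {"jaw": 1, "delta_pos": [0, 0, 0.1], "turn": [0, 0, 0]},
    {"jaw": 1, "delta_pos": [0, 0, 0.1], "turn": [0, 0, 0]},
    {"jaw": 1, "delta_pos": [0, 0, 0], "turn": [0, 0, 0]},
  ],
)

```text
time_s: 14.83
eef_pos: [0.5273, 0.1558, 0.1681]
tcp_rot: [0.001, 1.0, -0.002, -0.0]
ft_force: [4.0, -6.6, -6.8]
gripper_width: 0.0452
gripper_force: 51.1
```

Request:
move_arm(
  rows=[
    {"jaw": 1, "delta_pos": [0, 0, 0.06], "turn": [0, 0, 0]},
    {"jaw": 1, "delta_pos": [0, 0, 0.06], "turn": [0, 0, 0]},
    {"jaw": 1, "delta_pos": [0, 0, 0.06], "turn": [0, 0, 0]},
    {"jaw": 1, "delta_pos": [0, 0, 0.04], "turn": [0, 0, 0]},
  ],
)

```text
time_s: 15.17
eef_pos: [0.5273, 0.1558, 0.163]
tcp_rot: [0.001, 1.0, -0.002, 0.0]
ft_force: [3.7, -5.9, -5.9]
gripper_width: 0.0452
gripper_force: 51.0
```

Request:
move_arm(
  rows=[
    {"jaw": 1, "delta_pos": [0, 0, 0.04], "turn": [0, 0, 0]},
    {"jaw": 1, "delta_pos": [0, 0, 0.04], "turn": [0, 0, 0]},
    {"jaw": 1, "delta_pos": [0, 0, 0.04], "turn": [0, 0, 0]},
  ],
)

```text
time_s: 15.42
eef_pos: [0.5274, 0.1558, 0.1602]
tcp_rot: [0.001, 1.0, -0.002, 0.0]
ft_force: [2.6, -6.6, -4.3]
gripper_width: 0.0453
gripper_force: 51.0
```

Request:
move_arm(
  rows=[
    {"jaw": 1, "delta_pos": [0, 0, 0.04], "turn": [0, 0, 0]},
    {"jaw": 1, "delta_pos": [0, 0, 0.04], "turn": [0, 0, 0]},
    {"jaw": 1, "delta_pos": [0, 0, 0.04], "turn": [0, 0, 0]},
  ],
)

```text
time_s: 15.67
eef_pos: [0.5274, 0.1558, 0.1571]
tcp_rot: [0.001, 1.0, -0.002, 0.0]
ft_force: [2.9, -5.8, -5.2]
gripper_width: 0.045
gripper_force: 51.0
```

Request:
move_arm(
  rows=[
    {"jaw": 1, "delta_pos": [0, 0, 0.04], "turn": [0, 0, 0]},
    {"jaw": 1, "delta_pos": [0, 0, 0.04], "turn": [0, 0, 0]},
  ],
)

```text
time_s: 15.83
eef_pos: [0.5274, 0.1558, 0.1554]
tcp_rot: [0.001, 1.0, -0.002, 0.0]
ft_force: [1.4, -6.4, -2.4]
gripper_width: 0.0452
gripper_force: 50.9
```

Request:
move_arm(
  rows=[
    {"jaw": 1, "delta_pos": [0, 0, 0], "turn": [0, 0, 0]},
  ],
)

```text
time_s: 15.92
eef_pos: [0.5273, 0.1558, 0.1553]
tcp_rot: [0.001, 1.0, -0.002, 0.0]
ft_force: [2.7, -6.1, -3.0]
gripper_width: 0.0446
gripper_force: 51.0
```

Request:
move_arm(
  rows=[
    {"jaw": 1, "delta_pos": [0, 0, 0.04], "turn": [0, 0, 0]},
    {"jaw": 1, "delta_pos": [0, 0, 0], "turn": [0, 0, 0]},
  ],
)

```text
time_s: 16.08
eef_pos: [0.5274, 0.1558, 0.1545]
tcp_rot: [0.001, 1.0, -0.002, 0.0]
ft_force: [2.5, -6.5, -2.3]
gripper_width: 0.0451
gripper_force: 51.0
```

Contact has begun; I'll continue in 1 mm steps.

Request:
move_arm(
  rows=[
    {"jaw": 1, "delta_pos": [0, 0, 0.04], "turn": [0, 0, 0]},
    {"jaw": 1, "delta_pos": [0, 0, 0], "turn": [0, 0, 0]},
  ],
)

```text
time_s: 16.25
eef_pos: [0.5274, 0.1558, 0.1537]
tcp_rot: [0.001, 1.0, -0.002, 0.0]
ft_force: [2.6, -6.7, -2.1]
gripper_width: 0.0453
gripper_force: 51.0
```

Request:
move_arm(
  rows=[
    {"jaw": 1, "delta_pos": [0, 0, 0.03], "turn": [0, 0, 0]},
    {"jaw": 1, "delta_pos": [0, 0, 0], "turn": [0, 0, 0]},
  ],
)

```text
time_s: 16.42
eef_pos: [0.5274, 0.1558, 0.1531]
tcp_rot: [0.001, 1.0, -0.002, 0.001]
ft_force: [1.5, -6.6, -1.0]
gripper_width: 0.0454
gripper_force: 51.0
```

Request:
move_arm(
  rows=[
    {"jaw": 1, "delta_pos": [0, 0, 0.03], "turn": [0, 0, 0]},
    {"jaw": 1, "delta_pos": [0, 0, 0], "turn": [0, 0, 0]},
    {"jaw": 1, "delta_pos": [0, 0, 0], "turn": [0, 0, 0]},
  ],
)

```text
time_s: 16.67
eef_pos: [0.5274, 0.1558, 0.1525]
tcp_rot: [0.001, 1.0, -0.002, 0.001]
ft_force: [1.3, -7.3, -0.1]
gripper_width: 0.0451
gripper_force: 51.0
```

```bash
python3 - <<'E'
from h import *
a=snap('side','s6.png')[150:270,260:420]; b=snap('scene','sc6.png')[150:270,280:440]
cv2.imwrite('pics/c6.png',np.hstack([cv2.resize(x,(400,300),interpolation=2) for x in (a,b)])[:,:,::-1])
print(np.mean([state()['ft_force'] for _ in range(3)],0))
E
```

```text
[ 0.19188318 -6.88368324  0.14114027]
```

View pics/c6.png

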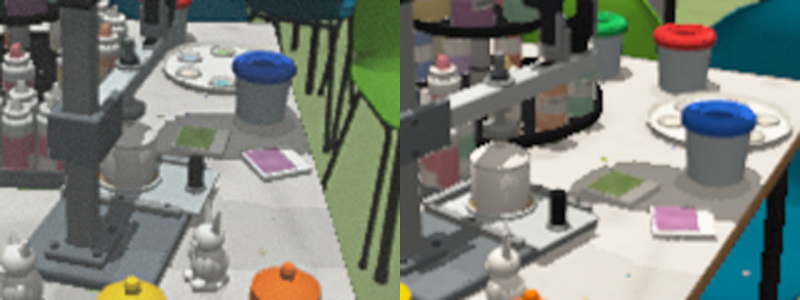

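The knob and trigger are gripped, and the jar stands under the arm. The foot and lid are too small to judge here, so I'll enlarge them.

```bash
python3 - <<'E'
import cv2,numpy as np
a=cv2.imread('pics/s6.png')[170:235,280:345]; b=cv2.imread('pics/sc6.png')[165:245,285:365]
cv2.imwrite('pics/c7.png',np.hstack([cv2.resize(x,(400,400),interpolation=2) for x in (a,b)]))
E
```

```text
(no output)
```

View pics/c7.png

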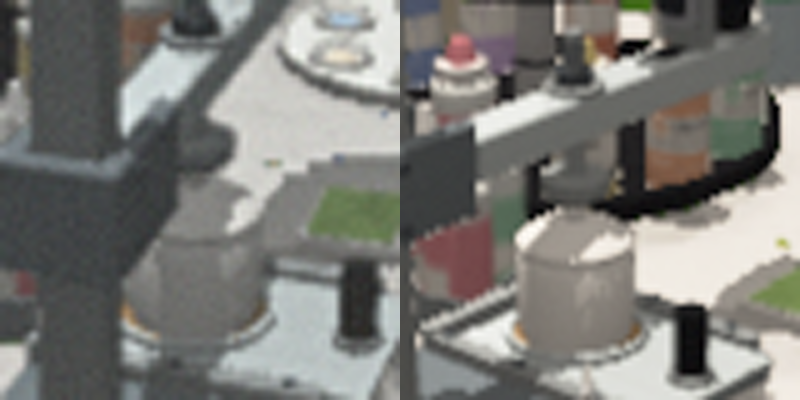

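Request:
move_arm(
  rows=[
    {"jaw": 1, "delta_pos": [0, -0.05, 0.02], "turn": [0, 0, 0]},
    {"jaw": 1, "delta_pos": [0, 0, 0], "turn": [0, 0, 0]},
    {"jaw": 1, "delta_pos": [0, 0, 0], "turn": [0, 0, 0]},
  ],
)

```text
time_s: 17.02
eef_pos: [0.5274, 0.1558, 0.1523]
tcp_rot: [0.0, 1.0, -0.001, 0.001]
ft_force: [0.6, -3.2, 2.3]
gripper_width: 0.0453
gripper_force: 51.8
```

Request:
move_arm(
  rows=[
    {"jaw": -1, "delta_pos": [0, 0, 0], "turn": [0, 0, 0]},
    {"jaw": -1, "delta_pos": [0, 0, 0], "turn": [0, 0, 0]},
    {"jaw": -1, "delta_pos": [0, 0, 0], "turn": [0, 0, 0]},
    {"jaw": -1, "delta_pos": [0, 0, 0], "turn": [0, 0, 0]},
  ],
)

```text
time_s: 17.35
eef_pos: [0.5267, 0.1566, 0.1516]
tcp_rot: [-0.0, 1.0, 0.0, -0.0]
ft_force: [-0.7, -0.8, 0.1]
gripper_width: 0.0857
gripper_force: 0.0
```

Request:
move_arm(
  rows=[
    {"jaw": -1, "delta_pos": [0, 0.1, 0], "turn": [0, 0, 0]},
    {"jaw": -1, "delta_pos": [0, 0, -0.3], "turn": [0, 0, 0]},
    {"jaw": -1, "delta_pos": [0, 0, -0.8], "turn": [0, 0, 0]},
    {"jaw": -1, "delta_pos": [0, 0, -1], "turn": [0, 0, 0]},
    {"jaw": -1, "delta_pos": [0, 0, -1], "turn": [0, 0, 0]},
    {"jaw": -1, "delta_pos": [0, 0, -1], "turn": [0, 0, 0]},
    {"jaw": -1, "delta_pos": [0, 0, 0], "turn": [0, 0, 0]},
  ],
)

```text
time_s: 17.93
eef_pos: [0.5285, 0.1594, 0.2601]
tcp_rot: [-0.0, 1.0, 0.001, 0.004]
ft_force: [0.1, -0.2, 0.7]
gripper_width: 0.0856
gripper_force: 0.0
```

```bash
python3 - <<'E'
from h import *
for n,o in (('side','s6.png'),('scene','sc6.png')):
    im=snap(n,'z'+o)[:,:,::-1]; old=cv2.imread('pics/'+o)
    for nm,(r,c) in dict(jar=((195,225),(295,325)) if n=='side' else ((205,240),(300,345)),bar=((165,195),(300,330)) if n=='side' else ((165,205),(305,345))).items():
        A=cv2.cvtColor(old,6)[r[0]:r[1],c[0]:c[1]].astype('f'); B=cv2.cvtColor(np.ascontiguousarray(im),6)[r[0]:r[1],c[0]:c[1]].astype('f')
        print(n,nm,cv2.phaseCorrelate(A,B))
print(state()['eef_pos'],state()['ft_force'])
E
```

```text
side jar ((0.0559593944234269, 0.021715820121405827), 0.8658466027511491)
side bar ((-0.11502287621334162, -0.26654585783106555), 0.9375371959474351)
scene jar ((0.4921752488067668, -0.01167998589073349), 1.0171768952299047)
scene bar ((0.07008769190144193, -0.3351811626910042), 0.9141942676901817)
[0.52758557 0.15908132 0.25570352] [ 0.12371289  0.94533596 -0.35138115]
```

```bash
python3 -c "
from station import *
print(sign_off())"
```

```text
the job is handed in; nothing more can be done
None
```

The jar is fully home under the stand with the arm's foot resting on its lid. I let go, backed the gripper clear and handed the job in at about 18 s; the hand-in gave no verdict, and the final pictures, compared numerically, showed the arm up by about 0.6 mm and the jar in place.

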